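Make up two lantern kits

ROBOT

A 6-joint arm with a two-finger parallel gripper is mounted at the origin on the work surface. World frame = base frame: x ahead of the robot, y to its left, z up, the work surface at z = 0. Lengths are in mm, angles in rad, forces in N, time in s.
With the tool pointing down it reaches from about 350 to 975 mm from the base axis. Payload 7.1 kg.
Tool frame: the origin (TCP) lies at the very end of the fingers, on their centre line; the grasp point (between the pads) lies 19 mm behind it (ctrl.tcp_to_grasp is the distance from the TCP to the grasp point, in mm); z points along the fingers, x is the direction in which the jaws open and shut, and the axes are right-handed (so a half turn about z gives the same grasp; the last joint's range is limited). The gripper opens to 88 mm and grips with 3 to 60 N. Pads are 20 mm wide; open, the fingers measure 115 mm over their backs; the gripper's body (75 mm by 178 mm) begins 61 mm behind the grasp point.
Start: joints at [-1.14, 0.423, 1.63, -0, 1.089, -0.019], TCP at [271.755, -562.809, 222.675] pointing down, gripper open.
Joint ranges: [-3, 3], [-0.9, 2.11], [0.09, 2.58], [-1.31, 4.45], [0.11, 2.69], [-2.54, 2.54]. Speed limits (rad/s): [2.39, 2.39, 3.01, 3.14, 3.14, 3.14].

INTERFACE

Orientations are given as a rotation vector (axis times angle).
In Python, from workcell import get_obs, viewer, ctrl, masks_of gives the robot as it stands. The module is installed in compiled form; this text tells all that it offers.
- The arm moves only by the shell command python3 -m inch 'ROWS'. ROWS is JSON, a list of rows, each an object of numbers: "tx", "ty", "tz": the shift along the tool's x, y, z in cm; "ax", "ay", "az": the turn, a rotation vector about the tool's x, y, z in degrees; "jaw": the opening, from 0 (shut) to 1 (fully open). In form: [{"tx": .., "ty": .., "tz": .., "ax": .., "ay": .., "az": .., "jaw": ..}, ...]. A call has 1 to 12 rows; each row shifts and turns the commanded pose from where the row before left it, along the tool's axes as they then stand; what a row does not reach is not made up. A row lasts 1/8 s, in which the tool goes at most 62.5 mm and 10.7 degrees, less where a joint would pass 70% of its speed; a pose out of reach is approached as far as the arm can. A call is refused whole if a number of a shift passes 6.25 or a number of a turn 10.7, either way. A call with a gripper value outside its range is refused whole. The fingers move at their own pace and stop on an object; the grip force is fixed at half the most. Time passes only in rows, so rows that do not move let the fingers close. It gives the time, the measured TCP pose, the force and the opening at its end, in the units of the state.
- get_obs(): the state, without advancing time (a new reading comes with each control period).
- viewer.get_image(name): name is "side" or "top"; returns (picture, depth): 384x512x3 uint8, red, green, blue; 384x512 float32, mm along the optical axis (not along the pixel's ray), 0 where there is no reading.
- viewer.get_calibration(name): a dict with "fx", "fy", "cx", "cy" (pixels), "distortion" ([k1, k2, p1, p2, k3] as OpenCV has them; the pictures are not rectified), "rvec" (rotation vector, rad) and "tvec" (3), from world to camera coordinates, as OpenCV has them. Camera axes: x right, y down, z forward; pixel columns grow to the right and rows downward; lengths in mm; the calibration is good to about 2 mm. A picture is of the moment at which its call begins. get_calibration takes no time and is no camera call.
- ctrl.close_job(): hands the job in, once; it reports no verdict.
Trained networks look in the newest picture that a camera, given by its name, has taken for a name from the list of things; names that differ only in an ending like _2 or _b are one class to them, and where a whole thing is asked for, a point or a joint stands for the part that bears it (a point fixed in the world has none). Each returns a list of dicts, best first, with "score" (0 to 1); they miss things now and then, are a little off and sometimes report something else, mostly with a low value. They report only what shows in the picture. A call takes as long as a camera call.
- masks_of(camera, thing): "pixels" (384x512 bool, what is visible of it) and "location" ([column, row] in pixels, amid what is visible of it).
The state is a dict: "t": time; "qpos": joint angles; "qvel": joint speeds; "joint_torque": joint torques, N m; "ee_pos": TCP position; "orientation": TCP orientation; "ft_force": force on the tool from outside, world axes, zero at the start; "moment": the same for the moment, N m; "width": finger opening in mm.
Only numpy, scipy, OpenCV 4.12 (cv2) and the standard library are available. Lean on these libraries where they do the work, as an engineer would, in place of code of your own. Each camera call takes 0.05 s, during which the arm holds its last target. There are 200 camera calls.

TASK

Make up two lantern kits from the stock on the bench: the square galvanised roof, the copper collar and the brass candle cup go in the blue tray, and the round copper roof and the galvanised collar go in the green tray. Give each part its own compartment (any one of that tray), standing upright and flat on the tray's floor, and set it down rather than dropping it. Leave the red collar and the galvanised candle cup standing where they are.

Things in the scene. Friction and masses are not known exactly. Their poses are not given: they have to be found in the camera images.
- tray_blue: blue painted kit tray with a row of three open square compartments, 80 x 80 mm inside each, 256 x 88 x 13 mm overall; floor 5 mm thick (its top is 5 mm above the origin), walls and dividers 4 mm thick with tops at 13 mm. Fixed to the bench, level. Origin at the centre of its underside; x along the row of compartments, y across it, z up. Compartment centres at x = -84, 0 and 84 mm, y = 0.
- tray_green: green painted kit tray with a row of two open square compartments, 80 x 80 mm inside each, 172 x 88 x 13 mm overall; floor 5 mm thick (its top is 5 mm above the origin), walls and dividers 4 mm thick with tops at 13 mm. Fixed to the bench, level. Origin at the centre of its underside; x along the row of compartments, y across it, z up. Compartment centres at x = -42 and 42 mm, y = 0.
- roof_square: square galvanised (grey) steel lantern roof: stepped pyramid with a 54 x 54 mm foot, narrowing to 31 mm at 34 mm height, then a square chimney 26 x 26 mm from 34 to 70 mm height by which it is gripped. Loose, standing upright; origin at the centre of its underside, z up. x and y parallel to its sides.
- roof_round: round copper (reddish) lantern roof: cone with a 54 mm diameter foot, narrowing to 28 mm at 34 mm height, then a round chimney 26 mm diameter from 34 to 70 mm height by which it is gripped. Loose, standing upright; origin at the centre of its underside, z up.
- collar_copper: copper (reddish metal) lantern collar: a plain upright tube open at both ends, 52 mm outside and 45 mm inside diameter, 44 mm high; gripped across its outside (52 mm). Loose, standing upright; origin at the centre of its underside, z up.
- collar_zinc: galvanised (grey metal) steel lantern collar: a plain upright tube open at both ends, 52 mm outside and 45 mm inside diameter, 44 mm high; gripped across its outside (52 mm). Loose, standing upright; origin at the centre of its underside, z up.
- candle_brass: brass (yellow metal) candle cup: a round dish 56 mm across and 6 mm thick with an upright round holder in its middle, 26 mm diameter, from 6 mm up to 44 mm height (its top shows a dark round hole); gripped by the holder. Loose, standing upright; origin at the centre of its underside, z up.
- collar_red: spare, to be left alone: red painted lantern collar: a plain upright tube open at both ends, 52 mm outside and 45 mm inside diameter, 44 mm high; gripped across its outside (52 mm). Loose, standing upright; origin at the centre of its underside, z up.
- candle_zinc: spare, to be left alone: galvanised (grey metal) steel candle cup: a round dish 56 mm across and 6 mm thick with an upright round holder in its middle, 26 mm diameter, from 6 mm up to 44 mm height (its top shows a dark round hole); gripped by the holder. Loose, standing upright; origin at the centre of its underside, z up.

How it is judged (in metres and radians):
At the end, for the whole second after the job is handed in: All five kit parts have their centres inside their own tray, undersides within 4 mm of its floor (one per compartment), upright within 0.1 rad, released and at rest; the red collar and galvanised candle cup stand upright within 25 mm of where they began (x of roof_square in the frame of tray_blue between -0.126 and 0.126 m and y of roof_square in the frame of tray_blue between -0.042 and 0.042 m and z of roof_square in the frame of tray_blue between 0.001 and 0.009 m and angle between each of roof_square, collar_copper, candle_brass, roof_round, collar_zinc, collar_red, candle_zinc's own z axis and vertical below 0.1 rad and linear speed of each of roof_square, collar_copper, candle_brass, roof_round, collar_zinc, collar_red, candle_zinc below 0.02 m/s and angular speed of each of roof_square, collar_copper, candle_brass, roof_round, collar_zinc below 0.3 rad/s and x of collar_copper in the frame of tray_blue between -0.126 and 0.126 m and y of collar_copper in the frame of tray_blue between -0.042 and 0.042 m and z of collar_copper in the frame of tray_blue between 0.001 and 0.009 m and x of candle_brass in the frame of tray_blue between -0.126 and 0.126 m and y of candle_brass in the frame of tray_blue between -0.042 and 0.042 m and z of candle_brass in the frame of tray_blue between 0.001 and 0.009 m and x of roof_round in the frame of tray_green between -0.084 and 0.084 m and y of roof_round in the frame of tray_green between -0.042 and 0.042 m and z of roof_round in the frame of tray_green between 0.001 and 0.009 m and x of collar_zinc in the frame of tray_green between -0.084 and 0.084 m and y of collar_zinc in the frame of tray_green between -0.042 and 0.042 m and z of collar_zinc in the frame of tray_green between 0.001 and 0.009 m and distance of each of collar_red, candle_zinc from where it was at the start of the episode below 0.025 m); the robot touches nothing.
It fails at once if a kit part is dropped or thrown: it moves faster than 0.7 m/s while the fingers do not hold it (a fall of about 25 mm) ((linear speed of roof_square above 0.7 m/s and contact force between the fingers and roof_square below 0.05 N) or (linear speed of collar_copper above 0.7 m/s and contact force between the fingers and collar_copper below 0.05 N) or (linear speed of candle_brass above 0.7 m/s and contact force between the fingers and candle_brass below 0.05 N) or (linear speed of roof_round above 0.7 m/s and contact force between the fingers and roof_round below 0.05 N) or (linear speed of collar_zinc above 0.7 m/s and contact force between the fingers and collar_zinc below 0.05 N)).
It fails at once if a spare part is shifted by more than 40 mm or knocked over (distance of any of collar_red, candle_zinc from where it was at the start of the episode above 0.04 m or angle between any of collar_red, candle_zinc's own z axis and vertical above 0.5 rad).
It also fails if it takes over 120 s, if anything falls off the work surface, if the arm or the gripper's body presses on something with over 40 N, if the wrist force passes 120 N, or if a joint passes its speed limit or range.

## Working session

There is one attempt and no reset: what is moved stays moved. The work goes in short steps, Python scripts to look and compute and a shell command to move; the robot and the scene stay as the last step left them, time stands still between calls to the robot, and variables do not carry over. Pictures are saved under pics/ and viewed, about 12 in all and at most 16, crops included, and the job is handed in when it is done.

```bash
mkdir -p pics; cat > h.py <<'E'
import numpy as np, cv2
from workcell import get_obs, viewer, ctrl, masks_of
def pts(cam,depth,uv):
    c=viewer.get_calibration(cam);K=np.array([[c['fx'],0,c['cx']],[0,c['fy'],c['cy']],[0,0,1]])
    uv=np.asarray(uv,float).reshape(-1,1,2)
    n=cv2.undistortPoints(uv,K,np.array(c['distortion'])).reshape(-1,2)
    R=cv2.Rodrigues(np.array(c['rvec'],float))[0]
    d=np.array([depth[int(v),int(u)] for u,v in uv.reshape(-1,2)])
    P=np.c_[n*d[:,None],d]
    return (P-np.array(c['tvec']).ravel())@R, d>0
def save(cam,name):
    im,d=viewer.get_image(cam);cv2.imwrite('pics/'+name,im[:,:,::-1]);return im,d
E
python3 - <<'E'
from h import *
for c in['top','side']: save(c,c+'0.png')
o=get_obs();print(o['t'],o['ee_pos'],o['orientation'],o['width'])
E
```

```text
0.1 [ 271.56015374 -562.38622177  222.0126693 ] [-2.66026686e+00  1.66972017e+00  1.72486227e-03] 87.63149836906041
```

View pics/top0.png

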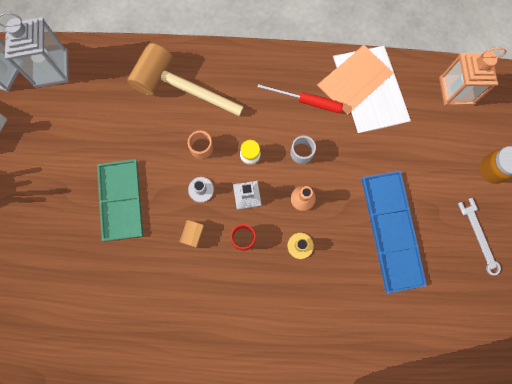

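View pics/side0.png

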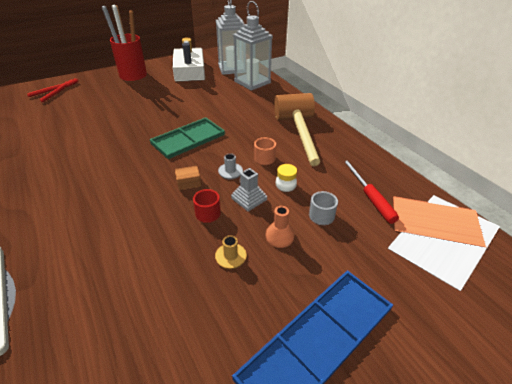

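```bash
cat > m.py <<'E'
from h import *
import sys
# per thing: masks, 3D points of top camera
im,d=viewer.get_image('top')
np.set_printoptions(precision=1,suppress=True)
for n in ['tray_blue','tray_green','roof_square','roof_round','collar_copper','collar_zinc','candle_brass','collar_red','candle_zinc']:
    for r in masks_of('top',n)[:2]:
        v,u=np.nonzero(r['pixels'])
        P,ok=pts('top',d,np.c_[u,v]);P=P[ok]
        zt=np.percentile(P[:,2],97); 
        T=P[P[:,2]>zt-5] if 'tray' not in n else P[P[:,2]<20]
        (c,s,a)=cv2.minAreaRect(T[:,:2].astype(np.float32))
        cc,rr=cv2.minEnclosingCircle(T[:,:2].astype(np.float32))
        print(n,round(r['score'],2),np.array(r['location']),'zt %.1f'%zt,'rect',np.array(c),np.array(s),'%.1f'%a,'circ',np.array(cc),'%.1f'%rr,len(T))
E
python3 m.py
```

```text
tray_blue 0.98 [395.5 230.5] zt 12.8 rect [ 505.7 -318.3] [258.4  96. ] 12.5 circ [ 506.1 -316. ] 135.2 4784
tray_blue 0.29 [305.7 146.1] zt 44.5 rect [ 668.  -108.7] [46.5 48.3] 23.6 circ [ 668.  -108.4] 25.3 124
tray_green 0.92 [120.3 200.5] zt 13.4 rect [536.3 286.9] [174.6  95.5] 11.0 circ [536.4 284. ] 94.6 3177
roof_square 0.89 [246.7 196.5] zt 71.5 rect [565.9   6.7] [26.6 26. ] 13.3 circ [565.9   7. ] 17.0 157
roof_round 0.6 [304.5 198.9] zt 71.3 rect [ 565.  -115.3] [21.3 24.9] 1.0 circ [ 565.8 -115.1] 12.8 111
collar_copper 0.87 [196.5 141.6] zt 44.5 rect [666.5 117.5] [48.8 47.8] 37.8 circ [666.9 116.4] 25.5 74
collar_zinc 0.62 [303.2 144.9] zt 44.5 rect [ 669.7 -110.1] [48.  51.5] 26.7 circ [ 669.3 -110.3] 25.9 112
candle_brass 0.74 [297.6 244.6] zt 44.8 rect [ 462.1 -113.9] [23. 25.] 1.5 circ [ 461.5 -113.8] 12.8 121
collar_red 0.79 [241.1 228.2] zt 45.0 rect [471.   12.7] [38.  50.9] 87.1 circ [470.9   8.9] 25.7 57
collar_red 0.4 [120.7 202. ] zt 13.4 rect [537.1 284.7] [173.5  88.1] 10.6 circ [537. 285.] 95.6 548
candle_zinc 0.65 [247.2 195.3] zt 71.5 rect [565.7   6.6] [26.4 25.9] 12.8 circ [565.9   7. ] 17.0 155
candle_zinc 0.61 [201.5 187.8] zt 45.0 rect [571.5 108.6] [24.6 23.8] 2.0 circ [572.  108.4] 12.9 110
```

The top view shows all the parts: roof_square (247,195), roof_round (304,198), copper collar (200,145), zinc collar (303,150), brass cup (300,245), red collar (243,237) and zinc cup (201,189). The trays are at (395,231) and (120,200), and the part heights measure 44–45 and 71 mm, as they should. The side view matches this. Next I'll refine the tray poses.

```bash
cat >> h.py <<'E'
from scipy.spatial.transform import Rotation as Ro
def go(x,y,z,yaw):
    o=get_obs();R=Ro.from_rotvec(o['orientation']).as_matrix()
    cur=np.degrees(np.arctan2(R[1,0],R[0,0]))
    dy=(yaw-cur+90)%180-90   # world yaw change; tool z is down so az=-dy
    d=R.T@(np.array([x,y,z])-o['ee_pos'])/10
    th=np.radians(yaw);X=np.array([np.cos(th),np.sin(th),0]);Z=np.array([0,0,-1.]);Y=np.cross(Z,X)
    print('tcp',o['ee_pos'].round(1),'yaw %.1f'%cur,'t %.2f w %.1f'%(o['t'],o['width']),'F',o['ft_force'].round(1),'tilt %.4f'%R[2,2])
    print('shift cm now-axes',d.round(2),' az',round(-dy,2),'after-turn axes',(np.c_[X,Y,Z].T@(np.array([x,y,z])-o['ee_pos'])/10).round(2))
E
python3 - <<'E'
from h import *
np.set_printoptions(precision=1,suppress=True)
im,d=viewer.get_image('top');out=im[:,:,::-1].copy()
for n,L in [('tray_blue',256),('tray_green',172)]:
    r=masks_of('top',n)[0];v,u=np.nonzero(r['pixels']);P,ok=pts('top',d,np.c_[u,v]);P=P[ok]
    P=P[(P[:,2]<18)&(P[:,2]>2.5)]
    best=None
    for a in np.arange(-25,25,.25):
        c,s=np.cos(np.radians(a)),np.sin(np.radians(a));q=P[:,:2]@np.array([[c,-s],[s,c]])
        lo,hi=np.percentile(q,.7,axis=0),np.percentile(q,99.3,axis=0);A=np.prod(hi-lo)
        if best is None or A<best[0]:best=(A,a,hi-lo,np.array([[c,-s],[s,c]])@((hi+lo)/2))
    print(n,best[1:])
    _,a,_,ce=best;c,s=np.cos(np.radians(a)),np.sin(np.radians(a));cal=viewer.get_calibration('top')
    K=np.array([[cal['fx'],0,cal['cx']],[0,cal['fy'],cal['cy']],[0,0,1]])
    xs=[-84,0,84] if L>200 else [-42,42]
    for x in xs:
        q=np.array([[x+i*41,j*41] for i,j in [(-1,-1),(1,-1),(1,1),(-1,1)]])@np.array([[c,s],[-s,c]])+ce
        print(x,ce+np.array([c,s])*x)
        pp=cv2.projectPoints(np.c_[q,np.full(4,13.)],np.array(cal['rvec'],float),np.array(cal['tvec'],float),K,np.array(cal['distortion']))[0]
        cv2.polylines(out,[np.int32(pp*8)],True,(0,255,255),1,cv2.LINE_AA,3)
cv2.imwrite('pics/tr.png',cv2.resize(np.hstack([out[150:300,90:150],out[150:300,355:435]]),None,fx=4,fy=4))
go(565.9,7,150,-76.9)
E
```

```text
tray_blue (np.float64(12.75), array([251.9,  88.2]), array([ 503.5, -315.8]))
-84 [ 421.5 -334.3]
0 [ 503.5 -315.8]
84 [ 585.4 -297.2]
tray_green (np.float64(10.75), array([170.7,  86.8]), array([536.7, 284.5]))
-42 [495.5 276.7]
42 [578.  292.4]
tcp [ 271.8 -562.8  222.7] yaw -64.2 t 0.75 w 87.9 F [ 0.3 -0.1 -0.5] tilt -1.0000
shift cm now-axes [-38.5 -51.3   7.3]  az 12.67 after-turn axes [-48.8 -41.6   7.3]
```

View pics/tr.png

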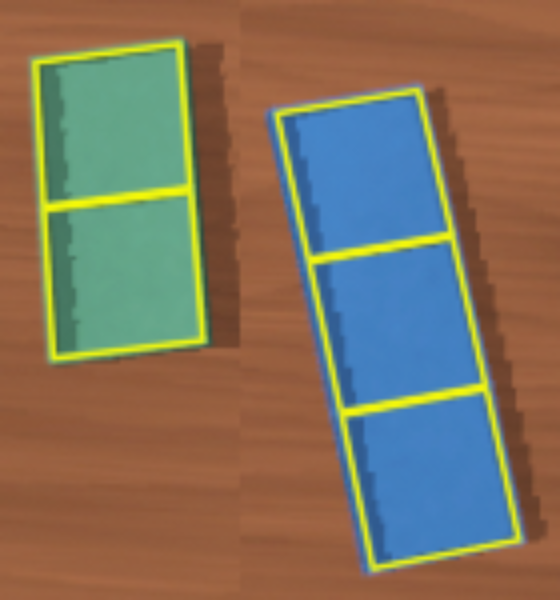

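The overlay fits both trays, and the blue one is within about 2 mm. I'll move to the square roof now.

```bash
python3 -m inch '[{"az":6.3,"jaw":1},{"az":6.3,"jaw":1},{"tx":-4.4,"ty":-3.75,"jaw":1},{"tx":-4.4,"ty":-3.75,"jaw":1},{"tx":-4.4,"ty":-3.75,"jaw":1},{"tx":-4.4,"ty":-3.75,"jaw":1},{"tx":-4.4,"ty":-3.75,"jaw":1},{"tx":-4.4,"ty":-3.75,"jaw":1},{"tx":-4.4,"ty":-3.75,"jaw":1},{"tx":-4.4,"ty":-3.75,"jaw":1},{"tx":-4.4,"ty":-3.75,"jaw":1},{"tx":-4.4,"ty":-3.75,"jaw":1}]'
python3 -c "
from h import *
go(565.9,7,150,-76.9)"
```

```text
tcp [ 271.8 -562.8  222.7] yaw -64.2 t 0.75 w 87.9 F [ 0.3 -0.1 -0.5] tilt -1.0000
shift cm now-axes [-38.53 -51.26   7.27]  az 12.67 after-turn axes [-48.83 -41.56   7.27]$[0]: bad value
```

```bash
python3 -m inch '[{"tx":0,"ty":0,"tz":0,"ax":0,"ay":0,"az":6.3,"jaw":1},{"tx":0,"ty":0,"tz":0,"ax":0,"ay":0,"az":6.3,"jaw":1},{"tx":-4.4,"ty":-3.75,"tz":0,"ax":0,"ay":0,"az":0,"jaw":1},{"tx":-4.4,"ty":-3.75,"tz":0,"ax":0,"ay":0,"az":0,"jaw":1},{"tx":-4.4,"ty":-3.75,"tz":0,"ax":0,"ay":0,"az":0,"jaw":1},{"tx":-4.4,"ty":-3.75,"tz":0,"ax":0,"ay":0,"az":0,"jaw":1},{"tx":-4.4,"ty":-3.75,"tz":0,"ax":0,"ay":0,"az":0,"jaw":1},{"tx":-4.4,"ty":-3.75,"tz":0,"ax":0,"ay":0,"az":0,"jaw":1},{"tx":-4.4,"ty":-3.75,"tz":0,"ax":0,"ay":0,"az":0,"jaw":1},{"tx":-4.4,"ty":-3.75,"tz":0,"ax":0,"ay":0,"az":0,"jaw":1},{"tx":-4.4,"ty":-3.75,"tz":0,"ax":0,"ay":0,"az":0,"jaw":1},{"tx":-4.4,"ty":-3.75,"tz":0,"ax":0,"ay":0,"az":0,"jaw":1}]'
python3 -c "
from h import *
go(565.9,7,150,-76.9)"
```

```text
t: 2.25
ee_pos: [537.5, -47.1, 223.0]
orientation: [-2.461, 1.952, -0.001]
ft_force: [0.8, -0.8, 0.2]
width: 88.0
tcp [537.5 -47.1 223. ] yaw -76.8 t 2.25 w 88.0 F [ 0.8 -0.8  0.2] tilt -1.0000
shift cm now-axes [-4.63 -4.    7.3 ]  az 0.08 after-turn axes [-4.63 -4.    7.3 ]
```

```bash
python3 -m inch '[{"tx":-4.63,"ty":-4.0,"tz":0,"ax":0,"ay":0,"az":0,"jaw":1},{"tx":0,"ty":0,"tz":5,"ax":0,"ay":0,"az":0,"jaw":1},{"tx":0,"ty":0,"tz":2.3,"ax":0,"ay":0,"az":0,"jaw":1},{"tx":0,"ty":0,"tz":0,"ax":0,"ay":0,"az":0,"jaw":1}]'
python3 -c "
from h import *
go(565.9,7,38,-76.9)"
```

```text
t: 2.75
ee_pos: [563.7, 5.5, 148.0]
orientation: [2.46, -1.95, -0.005]
ft_force: [0.1, -0.1, 0.5]
width: 88.3
tcp [563.7   5.5 148. ] yaw -76.8 t 2.75 w 88.3 F [ 0.1 -0.1  0.5] tilt -1.0000
shift cm now-axes [-0.08 -0.29 11.  ]  az 0.1 after-turn axes [-0.09 -0.25 11.  ]
```

```bash
python3 -m inch '[{"tx":-0.1,"ty":-0.2,"tz":4,"ax":0,"ay":0,"az":0,"jaw":1},{"tx":0,"ty":0,"tz":4,"ax":0,"ay":0,"az":0,"jaw":1},{"tx":0,"ty":0,"tz":3,"ax":0,"ay":0,"az":0,"jaw":1},{"tx":0,"ty":0,"tz":0,"ax":0,"ay":0,"az":0,"jaw":1},{"tx":0,"ty":0,"tz":0,"ax":0,"ay":0,"az":0,"jaw":1}]'
python3 -c "
from h import *
go(565.9,7,38,-76.9);go(565.9,7,38,-76.9)"
```

```text
t: 3.38
ee_pos: [568.1, 6.5, 41.4]
orientation: [-2.46, 1.951, -0.003]
ft_force: [0.4, -0.2, 0.1]
width: 87.5
tcp [568.1   6.5  41.4] yaw -76.8 t 3.38 w 87.5 F [ 0.4 -0.2  0.1] tilt -1.0000
shift cm now-axes [-0.1   0.21  0.34]  az 0.05 after-turn axes [-0.1   0.21  0.34]
tcp [568.1   6.5  41.4] yaw -76.8 t 3.38 w 87.5 F [ 0.4 -0.2  0.1] tilt -1.0000
shift cm now-axes [-0.1   0.21  0.34]  az 0.05 after-turn axes [-0.1   0.21  0.34]
```

```bash
python3 -m inch '[{"tx":0,"ty":0,"tz":0.1,"ax":0,"ay":0,"az":0,"jaw":0.6},{"tx":0,"ty":0,"tz":0,"ax":0,"ay":0,"az":0,"jaw":0.3},{"tx":0,"ty":0,"tz":0,"ax":0,"ay":0,"az":0,"jaw":0},{"tx":0,"ty":0,"tz":0,"ax":0,"ay":0,"az":0,"jaw":0},{"tx":0,"ty":0,"tz":0,"ax":0,"ay":0,"az":0,"jaw":0},{"tx":0,"ty":0,"tz":0,"ax":0,"ay":0,"az":0,"jaw":0}]'
python3 -c "
from h import *
go(565.9,7,140,-76.9)"
```

```text
t: 4.12
ee_pos: [566.7, 6.7, 38.6]
orientation: [2.462, -1.952, -0.0]
ft_force: [-0.2, -0.1, -0.0]
width: 31.2
tcp [566.7   6.7  38.6] yaw -76.8 t 4.12 w 31.2 F [-0.2 -0.1 -0. ] tilt -1.0000
shift cm now-axes [ -0.05   0.07 -10.14]  az 0.07 after-turn axes [ -0.05   0.07 -10.14]
```

```bash
python3 -m inch '[{"tx":0,"ty":0,"tz":0,"ax":0,"ay":0,"az":0,"jaw":0},{"tx":0,"ty":0,"tz":0,"ax":0,"ay":0,"az":0,"jaw":0},{"tx":0,"ty":0,"tz":-1,"ax":0,"ay":0,"az":0,"jaw":0},{"tx":0,"ty":0,"tz":-4,"ax":0,"ay":0,"az":0,"jaw":0},{"tx":0,"ty":0,"tz":-5,"ax":0,"ay":0,"az":0,"jaw":0},{"tx":0,"ty":0,"tz":0,"ax":0,"ay":0,"az":0,"jaw":0}]'
python3 -c "
from h import *
go(585.4,-296,140,-77)"
```

```text
t: 4.88
ee_pos: [569.6, 6.7, 143.0]
orientation: [-2.458, 1.949, -0.01]
ft_force: [-0.9, -0.3, -0.9]
width: 25.6
tcp [569.6   6.7 143. ] yaw -76.8 t 4.88 w 25.6 F [-0.9 -0.3 -0.9] tilt -1.0000
shift cm now-axes [29.83  5.36  0.32]  az 0.17 after-turn axes [29.85  5.27  0.3 ]
```

```bash
python3 -m inch '[{"tx":4,"ty":0.7,"tz":0,"ax":0,"ay":0,"az":0,"jaw":0},{"tx":4,"ty":0.7,"tz":0,"ax":0,"ay":0,"az":0,"jaw":0},{"tx":4,"ty":0.7,"tz":0,"ax":0,"ay":0,"az":0,"jaw":0},{"tx":4,"ty":0.7,"tz":0,"ax":0,"ay":0,"az":0,"jaw":0},{"tx":4,"ty":0.7,"tz":0,"ax":0,"ay":0,"az":0,"jaw":0},{"tx":4,"ty":0.7,"tz":0,"ax":0,"ay":0,"az":0,"jaw":0},{"tx":4,"ty":0.7,"tz":0,"ax":0,"ay":0,"az":0,"jaw":0},{"tx":1.8,"ty":0.3,"tz":0,"ax":0,"ay":0,"az":0,"jaw":0},{"tx":0,"ty":0,"tz":0,"ax":0,"ay":0,"az":0,"jaw":0},{"tx":0,"ty":0,"tz":0,"ax":0,"ay":0,"az":0,"jaw":0}]'
python3 -c "
from h import *
go(585.4,-296,60,-77)
im,d=save('top','t1.png');cv2.imwrite('pics/t1.png',cv2.resize(im[120:320,180:440,::-1],None,fx=3,fy=3))
go(585.4,-296,60,-77)"
```

```text
t: 6.12
ee_pos: [583.6, -293.9, 138.2]
orientation: [-2.462, 1.951, 0.002]
ft_force: [0.5, 0.4, -1.8]
width: 26.0
tcp [ 583.6 -293.9  138.2] yaw -76.8 t 6.12 w 26.0 F [ 0.5  0.4 -1.8] tilt -1.0000
shift cm now-axes [ 0.26 -0.13  7.82]  az 0.21 after-turn axes [ 0.25 -0.13  7.82]
tcp [ 583.8 -293.7  138.4] yaw -76.8 t 6.17 w 25.6 F [ 0.1 -0.6 -0.7] tilt -1.0000
shift cm now-axes [ 0.26 -0.11  7.84]  az 0.24 after-turn axes [ 0.26 -0.11  7.84]
```

View pics/t1.png

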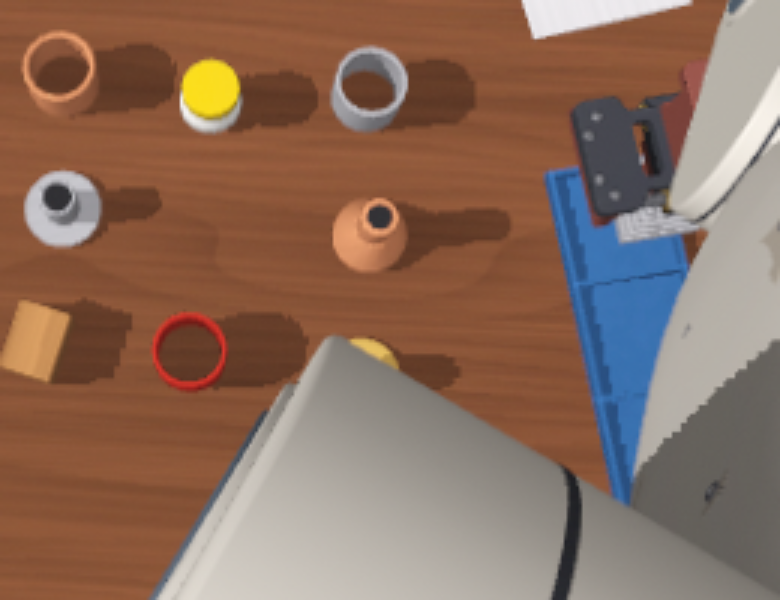

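The roof is held over the tray's far compartment. Next I'll lower it.

```bash
python3 -m inch '[{"tx":0.2,"ty":-0.1,"tz":4,"ax":0,"ay":0,"az":0,"jaw":0},{"tx":0,"ty":0,"tz":3,"ax":0,"ay":0,"az":0,"jaw":0},{"tx":0,"ty":0,"tz":1.8,"ax":0,"ay":0,"az":0,"jaw":0},{"tx":0,"ty":0,"tz":0.4,"ax":0,"ay":0,"az":0,"jaw":0},{"tx":0,"ty":0,"tz":0.2,"ax":0,"ay":0,"az":0,"jaw":0},{"tx":0,"ty":0,"tz":0.1,"ax":0,"ay":0,"az":0,"jaw":0},{"tx":0,"ty":0,"tz":0,"ax":0,"ay":0,"az":0,"jaw":0}]'
```

```text
t: 7.05
ee_pos: [585.9, -297.3, 44.5]
orientation: [-2.461, 1.952, -0.002]
ft_force: [-0.6, 0.4, -1.2]
width: 25.7
```

```bash
python3 -m inch '[{"tx":0,"ty":0,"tz":0.1,"ax":0,"ay":0,"az":0,"jaw":0},{"tx":0,"ty":0,"tz":0,"ax":0,"ay":0,"az":0,"jaw":0}]'; python3 -m inch '[{"tx":0,"ty":0,"tz":0.1,"ax":0,"ay":0,"az":0,"jaw":0},{"tx":0,"ty":0,"tz":0,"ax":0,"ay":0,"az":0,"jaw":0}]'
```

```text
t: 7.3
ee_pos: [585.9, -297.3, 43.6]
orientation: [-2.461, 1.952, -0.002]
ft_force: [-0.5, 0.8, 6.3]
width: 25.7
t: 7.55
ee_pos: [585.9, -297.4, 43.5]
orientation: [-2.461, 1.952, -0.002]
ft_force: [-3.9, 1.6, 13.7]
width: 25.8
```

Contact confirmed. I'll release it and retreat.

```bash
python3 -m inch '[{"tx":0,"ty":0,"tz":-0.1,"ax":0,"ay":0,"az":0,"jaw":0},{"tx":0,"ty":0,"tz":0,"ax":0,"ay":0,"az":0,"jaw":1},{"tx":0,"ty":0,"tz":0,"ax":0,"ay":0,"az":0,"jaw":1},{"tx":0,"ty":0,"tz":0,"ax":0,"ay":0,"az":0,"jaw":1},{"tx":0,"ty":0,"tz":0,"ax":0,"ay":0,"az":0,"jaw":1},{"tx":0,"ty":0,"tz":0,"ax":0,"ay":0,"az":0,"jaw":1},{"tx":0,"ty":0,"tz":-3,"ax":0,"ay":0,"az":0,"jaw":1},{"tx":0,"ty":0,"tz":-4,"ax":0,"ay":0,"az":0,"jaw":1},{"tx":0,"ty":0,"tz":-2.5,"ax":0,"ay":0,"az":0,"jaw":1},{"tx":0,"ty":0,"tz":0,"ax":0,"ay":0,"az":0,"jaw":1}]'
python3 -c "
from h import *
go(461.8,-113.9,140,-77)"
```

```text
t: 8.8
ee_pos: [586.7, -297.7, 139.8]
orientation: [-2.461, 1.952, -0.007]
ft_force: [0.3, -0.3, -0.6]
width: 87.6
tcp [ 586.7 -297.7  139.8] yaw -76.8 t 8.80 w 87.6 F [ 0.3 -0.3 -0.6] tilt -1.0000
shift cm now-axes [-20.75   7.98  -0.11]  az 0.17 after-turn axes [-2.072e+01  8.040e+00 -2.000e-02]
```

```bash
python3 -m inch '[{"tx":-4.15,"ty":1.6,"tz":0,"ax":0,"ay":0,"az":0,"jaw":1},{"tx":-4.15,"ty":1.6,"tz":0,"ax":0,"ay":0,"az":0,"jaw":1},{"tx":-4.15,"ty":1.6,"tz":0,"ax":0,"ay":0,"az":0,"jaw":1},{"tx":-4.15,"ty":1.6,"tz":0,"ax":0,"ay":0,"az":0,"jaw":1},{"tx":-4.15,"ty":1.6,"tz":0,"ax":0,"ay":0,"az":0,"jaw":1},{"tx":0,"ty":0,"tz":3,"ax":0,"ay":0,"az":0,"jaw":1},{"tx":0,"ty":0,"tz":3,"ax":0,"ay":0,"az":0,"jaw":1},{"tx":0,"ty":0,"tz":0,"ax":0,"ay":0,"az":0,"jaw":1},{"tx":0,"ty":0,"tz":0,"ax":0,"ay":0,"az":0,"jaw":1}]'
python3 -c "
from h import *
go(461.8,-113.9,14,-77)"
```

```text
t: 9.93
ee_pos: [460.2, -113.3, 77.7]
orientation: [2.461, -1.952, -0.001]
ft_force: [0.4, 1.5, -0.2]
width: 88.1
tcp [ 460.2 -113.3   77.7] yaw -76.8 t 9.93 w 88.1 F [ 0.4  1.5 -0.2] tilt -1.0000
shift cm now-axes [ 0.1  -0.15  6.37]  az 0.16 after-turn axes [ 0.1  -0.14  6.37]
```

Descend and grip.

```bash
python3 -m inch '[{"tx":0.1,"ty":-0.1,"tz":3.5,"ax":0,"ay":0,"az":0,"jaw":1},{"tx":0,"ty":0,"tz":2.8,"ax":0,"ay":0,"az":0,"jaw":1},{"tx":0,"ty":0,"tz":0,"ax":0,"ay":0,"az":0,"jaw":1},{"tx":0,"ty":0,"tz":0,"ax":0,"ay":0,"az":0,"jaw":0},{"tx":0,"ty":0,"tz":0,"ax":0,"ay":0,"az":0,"jaw":0},{"tx":0,"ty":0,"tz":0,"ax":0,"ay":0,"az":0,"jaw":0},{"tx":0,"ty":0,"tz":0,"ax":0,"ay":0,"az":0,"jaw":0},{"tx":0,"ty":0,"tz":0,"ax":0,"ay":0,"az":0,"jaw":0},{"tx":0,"ty":0,"tz":0,"ax":0,"ay":0,"az":0,"jaw":0},{"tx":0,"ty":0,"tz":0,"ax":0,"ay":0,"az":0,"jaw":0},{"tx":0,"ty":0,"tz":0,"ax":0,"ay":0,"az":0,"jaw":0}]'
python3 -c "
from h import *
go(421.5,-333,90,-77)"
```

```text
t: 11.3
ee_pos: [461.4, -113.9, 14.6]
orientation: [2.462, -1.952, -0.0]
ft_force: [-0.4, -0.9, -0.5]
width: 25.4
tcp [ 461.4 -113.9   14.6] yaw -76.8 t 11.30 w 25.4 F [-0.4 -0.9 -0.5] tilt -1.0000
shift cm now-axes [20.42  8.88 -7.54]  az 0.18 after-turn axes [20.45  8.82 -7.54]
```

```bash
python3 -m inch '[{"tx":0,"ty":0,"tz":-1.5,"ax":0,"ay":0,"az":0,"jaw":0},{"tx":0,"ty":0,"tz":-3,"ax":0,"ay":0,"az":0,"jaw":0},{"tx":0,"ty":0,"tz":-3,"ax":0,"ay":0,"az":0,"jaw":0},{"tx":4.1,"ty":1.75,"tz":0,"ax":0,"ay":0,"az":0,"jaw":0},{"tx":4.1,"ty":1.75,"tz":0,"ax":0,"ay":0,"az":0,"jaw":0},{"tx":4.1,"ty":1.75,"tz":0,"ax":0,"ay":0,"az":0,"jaw":0},{"tx":4.1,"ty":1.75,"tz":0,"ax":0,"ay":0,"az":0,"jaw":0},{"tx":4.0,"ty":1.8,"tz":0,"ax":0,"ay":0,"az":0,"jaw":0},{"tx":0,"ty":0,"tz":2.5,"ax":0,"ay":0,"az":0,"jaw":0},{"tx":0,"ty":0,"tz":2.5,"ax":0,"ay":0,"az":0,"jaw":0},{"tx":0,"ty":0,"tz":0,"ax":0,"ay":0,"az":0,"jaw":0},{"tx":0,"ty":0,"tz":0,"ax":0,"ay":0,"az":0,"jaw":0}]'
python3 -c "
from h import *
go(421.5,-333,19.6,-77)"
```

```text
t: 12.8
ee_pos: [422.7, -332.8, 40.7]
orientation: [2.462, -1.952, 0.001]
ft_force: [0.6, 0.2, -0.3]
width: 25.2
tcp [ 422.7 -332.8   40.7] yaw -76.8 t 12.80 w 25.2 F [ 0.6  0.2 -0.3] tilt -1.0000
shift cm now-axes [-0.01  0.12  2.11]  az 0.18 after-turn axes [-0.01  0.12  2.11]
```

```bash
python3 -m inch '[{"tx":0,"ty":0.1,"tz":1.2,"ax":0,"ay":0,"az":0,"jaw":0},{"tx":0,"ty":0,"tz":0.5,"ax":0,"ay":0,"az":0,"jaw":0},{"tx":0,"ty":0,"tz":0.2,"ax":0,"ay":0,"az":0,"jaw":0},{"tx":0,"ty":0,"tz":0.1,"ax":0,"ay":0,"az":0,"jaw":0},{"tx":0,"ty":0,"tz":0,"ax":0,"ay":0,"az":0,"jaw":0}]';  python3 -m inch '[{"tx":0,"ty":0,"tz":0.1,"ax":0,"ay":0,"az":0,"jaw":0},{"tx":0,"ty":0,"tz":0,"ax":0,"ay":0,"az":0,"jaw":0}]'
```

```text
t: 13.42
ee_pos: [421.4, -333.0, 19.8]
orientation: [2.462, -1.952, 0.0]
ft_force: [0.1, -0.2, -0.5]
width: 25.1
t: 13.68
ee_pos: [421.5, -333.0, 19.6]
orientation: [2.462, -1.952, 0.001]
ft_force: [-2.0, 1.7, 9.0]
width: 25.4
```

```bash
python3 -m inch '[{"tx":0,"ty":0,"tz":-0.1,"ax":0,"ay":0,"az":0,"jaw":0},{"tx":0,"ty":0,"tz":0,"ax":0,"ay":0,"az":0,"jaw":1},{"tx":0,"ty":0,"tz":0,"ax":0,"ay":0,"az":0,"jaw":1},{"tx":0,"ty":0,"tz":0,"ax":0,"ay":0,"az":0,"jaw":1},{"tx":0,"ty":0,"tz":0,"ax":0,"ay":0,"az":0,"jaw":1},{"tx":0,"ty":0,"tz":0,"ax":0,"ay":0,"az":0,"jaw":1},{"tx":0,"ty":0,"tz":-3,"ax":0,"ay":0,"az":0,"jaw":1},{"tx":0,"ty":0,"tz":-4,"ax":0,"ay":0,"az":0,"jaw":1},{"tx":0,"ty":0,"tz":-4,"ax":0,"ay":0,"az":0,"jaw":1},{"tx":0,"ty":0,"tz":-1,"ax":0,"ay":0,"az":0,"jaw":1},{"tx":0,"ty":0,"tz":0,"ax":0,"ay":0,"az":0,"jaw":1}]'
python3 -c "
from h import *
go(666.7,117,140,-77)"
```

```text
t: 15.05
ee_pos: [421.4, -333.0, 139.9]
orientation: [2.462, -1.952, 0.001]
ft_force: [-1.0, 0.1, 0.6]
width: 88.0
tcp [ 421.4 -333.   139.9] yaw -76.8 t 15.05 w 88.0 F [-1.   0.1  0.6] tilt -1.0000
shift cm now-axes [-3.822e+01 -3.414e+01 -2.000e-02]  az 0.17 after-turn axes [-3.832e+01 -3.402e+01 -1.000e-02]
```

```bash
python3 -m inch '[{"tx":-3.82,"ty":-3.41,"tz":0,"ax":0,"ay":0,"az":0,"jaw":1},{"tx":-3.82,"ty":-3.41,"tz":0,"ax":0,"ay":0,"az":0,"jaw":1},{"tx":-3.82,"ty":-3.41,"tz":0,"ax":0,"ay":0,"az":0,"jaw":1},{"tx":-3.82,"ty":-3.41,"tz":0,"ax":0,"ay":0,"az":0,"jaw":1},{"tx":-3.82,"ty":-3.41,"tz":0,"ax":0,"ay":0,"az":0,"jaw":1},{"tx":-3.82,"ty":-3.41,"tz":0,"ax":0,"ay":0,"az":0,"jaw":1},{"tx":-3.82,"ty":-3.41,"tz":0,"ax":0,"ay":0,"az":0,"jaw":1},{"tx":-3.82,"ty":-3.41,"tz":0,"ax":0,"ay":0,"az":0,"jaw":1},{"tx":-3.82,"ty":-3.41,"tz":0,"ax":0,"ay":0,"az":0,"jaw":1},{"tx":-3.82,"ty":-3.41,"tz":0,"ax":0,"ay":0,"az":0,"jaw":1},{"tx":0,"ty":0,"tz":0,"ax":0,"ay":0,"az":0,"jaw":1},{"tx":0,"ty":0,"tz":0,"ax":0,"ay":0,"az":0,"jaw":1}]'
python3 -m inch '[{"tx":0,"ty":0,"tz":4,"ax":0,"ay":0,"az":0,"jaw":1},{"tx":0,"ty":0,"tz":3,"ax":0,"ay":0,"az":0,"jaw":1},{"tx":0,"ty":0,"tz":0,"ax":0,"ay":0,"az":0,"jaw":1},{"tx":0,"ty":0,"tz":0,"ax":0,"ay":0,"az":0,"jaw":1}]'
python3 -c "
from h import *
go(666.7,117,15,-77)"
```

```text
t: 16.55
ee_pos: [664.8, 116.3, 137.5]
orientation: [2.46, -1.95, -0.004]
ft_force: [-0.7, -0.3, 0.2]
width: 87.7
t: 17.05
ee_pos: [666.5, 115.9, 70.5]
orientation: [-2.46, 1.953, -0.001]
ft_force: [0.8, 0.4, -0.7]
width: 87.8
tcp [666.5 115.9  70.5] yaw -76.9 t 17.05 w 87.8 F [ 0.8  0.4 -0.7] tilt -1.0000
shift cm now-axes [-0.11 -0.04  5.55]  az 0.11 after-turn axes [-0.11 -0.04  5.55]
```

```bash
python3 -m inch '[{"tx":-0.1,"ty":0,"tz":3,"ax":0,"ay":0,"az":0,"jaw":1},{"tx":0,"ty":0,"tz":2.5,"ax":0,"ay":0,"az":0,"jaw":1},{"tx":0,"ty":0,"tz":0,"ax":0,"ay":0,"az":0,"jaw":1},{"tx":0,"ty":0,"tz":0,"ax":0,"ay":0,"az":0,"jaw":0},{"tx":0,"ty":0,"tz":0,"ax":0,"ay":0,"az":0,"jaw":0},{"tx":0,"ty":0,"tz":0,"ax":0,"ay":0,"az":0,"jaw":0},{"tx":0,"ty":0,"tz":0,"ax":0,"ay":0,"az":0,"jaw":0},{"tx":0,"ty":0,"tz":0,"ax":0,"ay":0,"az":0,"jaw":0},{"tx":0,"ty":0,"tz":0,"ax":0,"ay":0,"az":0,"jaw":0}]'
python3 -m inch '[{"tx":0,"ty":0,"tz":-2,"ax":0,"ay":0,"az":0,"jaw":0},{"tx":0,"ty":0,"tz":-4,"ax":0,"ay":0,"az":0,"jaw":0},{"tx":0,"ty":0,"tz":-4,"ax":0,"ay":0,"az":0,"jaw":0},{"tx":0,"ty":0,"tz":0,"ax":0,"ay":0,"az":0,"jaw":0},{"tx":0,"ty":0,"tz":0,"ax":0,"ay":0,"az":0,"jaw":0}]'
python3 -c "
from h import *
go(503.5,-314.5,115,-77)"
```

```text
t: 18.18
ee_pos: [666.4, 117.7, 15.2]
orientation: [-2.461, 1.952, -0.001]
ft_force: [-0.7, -1.4, 6.3]
width: 50.5
t: 18.8
ee_pos: [665.6, 117.7, 114.7]
orientation: [2.461, -1.952, -0.0]
ft_force: [0.1, 0.2, -0.7]
width: 50.6
tcp [665.6 117.7 114.7] yaw -76.8 t 18.80 w 50.6 F [ 0.1  0.2 -0.7] tilt -1.0000
shift cm now-axes [ 3.839e+01  2.563e+01 -2.000e-02]  az 0.17 after-turn axes [ 3.847e+01  2.551e+01 -3.000e-02]
```

```bash
python3 -m inch '[{"tx":3.84,"ty":2.56,"tz":0,"ax":0,"ay":0,"az":0,"jaw":0},{"tx":3.84,"ty":2.56,"tz":0,"ax":0,"ay":0,"az":0,"jaw":0},{"tx":3.84,"ty":2.56,"tz":0,"ax":0,"ay":0,"az":0,"jaw":0},{"tx":3.84,"ty":2.56,"tz":0,"ax":0,"ay":0,"az":0,"jaw":0},{"tx":3.84,"ty":2.56,"tz":0,"ax":0,"ay":0,"az":0,"jaw":0},{"tx":3.84,"ty":2.56,"tz":0,"ax":0,"ay":0,"az":0,"jaw":0},{"tx":3.84,"ty":2.56,"tz":0,"ax":0,"ay":0,"az":0,"jaw":0},{"tx":3.84,"ty":2.56,"tz":0,"ax":0,"ay":0,"az":0,"jaw":0},{"tx":3.84,"ty":2.56,"tz":0,"ax":0,"ay":0,"az":0,"jaw":0},{"tx":3.84,"ty":2.56,"tz":0,"ax":0,"ay":0,"az":0,"jaw":0},{"tx":0,"ty":0,"tz":0,"ax":0,"ay":0,"az":0,"jaw":0},{"tx":0,"ty":0,"tz":0,"ax":0,"ay":0,"az":0,"jaw":0}]'
python3 -c "
from h import *
go(503.5,-314.5,20.2,-77)
im,d=viewer.get_image('side');cv2.imwrite('pics/s1.png',cv2.resize(im[180:384,160:420,::-1],None,fx=3,fy=3))"
```

```text
t: 20.3
ee_pos: [503.5, -313.7, 113.5]
orientation: [-2.461, 1.953, 0.004]
ft_force: [0.7, 0.7, -0.7]
width: 50.2
tcp [ 503.5 -313.7  113.5] yaw -76.9 t 20.30 w 50.2 F [ 0.7  0.7 -0.7] tilt -1.0000
shift cm now-axes [0.09 0.   9.33]  az 0.13 after-turn axes [0.07 0.02 9.33]
```

View pics/s1.png

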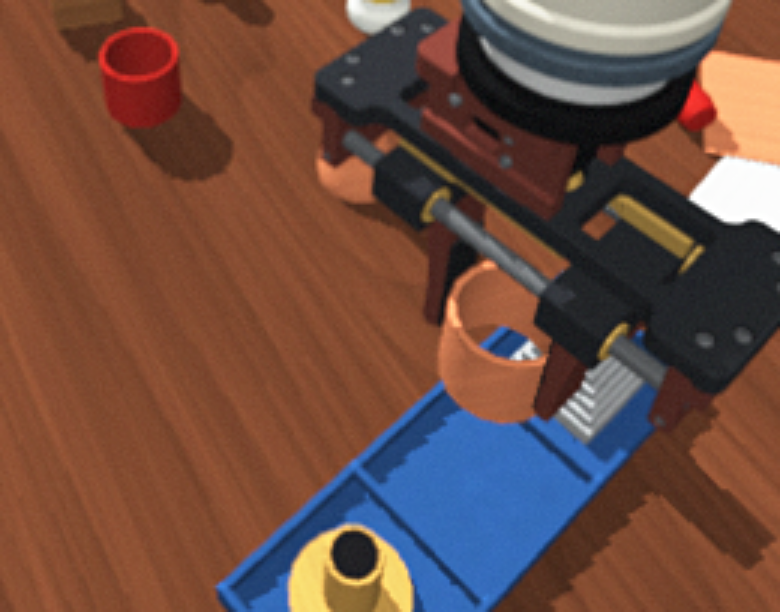

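The copper collar is held upright over the middle compartment. The brass cup is upright in the near one (350,560), and the roof is in the far one. I'll lower the collar.

```bash
python3 -m inch '[{"tx":0,"ty":0,"tz":4,"ax":0,"ay":0,"az":0,"jaw":0},{"tx":0,"ty":0,"tz":3,"ax":0,"ay":0,"az":0,"jaw":0},{"tx":0,"ty":0,"tz":1.8,"ax":0,"ay":0,"az":0,"jaw":0},{"tx":0,"ty":0,"tz":0.3,"ax":0,"ay":0,"az":0,"jaw":0},{"tx":0,"ty":0,"tz":0.2,"ax":0,"ay":0,"az":0,"jaw":0},{"tx":0,"ty":0,"tz":0.1,"ax":0,"ay":0,"az":0,"jaw":0},{"tx":0,"ty":0,"tz":0,"ax":0,"ay":0,"az":0,"jaw":0}]'
python3 -m inch '[{"tx":0,"ty":0,"tz":0.1,"ax":0,"ay":0,"az":0,"jaw":0},{"tx":0,"ty":0,"tz":0,"ax":0,"ay":0,"az":0,"jaw":0}]'
```

```text
t: 21.22
ee_pos: [504.7, -314.8, 21.4]
orientation: [-2.461, 1.952, -0.002]
ft_force: [0.3, -0.6, -0.4]
width: 50.4
t: 21.48
ee_pos: [504.6, -314.8, 20.2]
orientation: [-2.461, 1.952, -0.001]
ft_force: [-0.2, 0.7, 3.6]
width: 50.7
```

```bash
python3 -m inch '[{"tx":0,"ty":0,"tz":0,"ax":0,"ay":0,"az":0,"jaw":1},{"tx":0,"ty":0,"tz":0,"ax":0,"ay":0,"az":0,"jaw":1},{"tx":0,"ty":0,"tz":0,"ax":0,"ay":0,"az":0,"jaw":1},{"tx":0,"ty":0,"tz":0,"ax":0,"ay":0,"az":0,"jaw":1},{"tx":0,"ty":0,"tz":0,"ax":0,"ay":0,"az":0,"jaw":1},{"tx":0,"ty":0,"tz":-3,"ax":0,"ay":0,"az":0,"jaw":1},{"tx":0,"ty":0,"tz":-4,"ax":0,"ay":0,"az":0,"jaw":1},{"tx":0,"ty":0,"tz":-4,"ax":0,"ay":0,"az":0,"jaw":1},{"tx":0,"ty":0,"tz":-1,"ax":0,"ay":0,"az":0,"jaw":1},{"tx":0,"ty":0,"tz":0,"ax":0,"ay":0,"az":0,"jaw":1}]'
python3 -c "
from h import *
go(565.5,-115.2,140,-77)"
```

```text
t: 22.72
ee_pos: [504.3, -314.5, 139.8]
orientation: [-2.461, 1.952, -0.001]
ft_force: [-1.0, 0.5, -1.1]
width: 88.1
tcp [ 504.3 -314.5  139.8] yaw -76.8 t 22.73 w 88.1 F [-1.   0.5 -1.1] tilt -1.0000
shift cm now-axes [-18.01 -10.5   -0.02]  az 0.17 after-turn axes [-18.04 -10.44  -0.02]
```

```bash
python3 -m inch '[{"tx":-3.6,"ty":-2.1,"tz":0,"ax":0,"ay":0,"az":0,"jaw":1},{"tx":-3.6,"ty":-2.1,"tz":0,"ax":0,"ay":0,"az":0,"jaw":1},{"tx":-3.6,"ty":-2.1,"tz":0,"ax":0,"ay":0,"az":0,"jaw":1},{"tx":-3.6,"ty":-2.1,"tz":0,"ax":0,"ay":0,"az":0,"jaw":1},{"tx":-3.6,"ty":-2.1,"tz":0,"ax":0,"ay":0,"az":0,"jaw":1},{"tx":0,"ty":0,"tz":2,"ax":0,"ay":0,"az":0,"jaw":1},{"tx":0,"ty":0,"tz":2,"ax":0,"ay":0,"az":0,"jaw":1},{"tx":0,"ty":0,"tz":0,"ax":0,"ay":0,"az":0,"jaw":1},{"tx":0,"ty":0,"tz":0,"ax":0,"ay":0,"az":0,"jaw":1}]'
python3 -c "
from h import *
go(565.5,-115.2,38.5,-77)"
```

```text
t: 23.85
ee_pos: [565.2, -115.3, 99.1]
orientation: [2.461, -1.952, -0.002]
ft_force: [-0.9, -0.1, 0.3]
width: 87.9
tcp [ 565.2 -115.3   99.1] yaw -76.8 t 23.85 w 87.9 F [-0.9 -0.1  0.3] tilt -1.0000
shift cm now-axes [-0.   -0.04  6.06]  az 0.16 after-turn axes [-0.01 -0.04  6.06]
```

```bash
python3 -m inch '[{"tx":0,"ty":0,"tz":3.2,"ax":0,"ay":0,"az":0,"jaw":1},{"tx":0,"ty":0,"tz":2.9,"ax":0,"ay":0,"az":0,"jaw":1},{"tx":0,"ty":0,"tz":0,"ax":0,"ay":0,"az":0,"jaw":1},{"tx":0,"ty":0,"tz":0,"ax":0,"ay":0,"az":0,"jaw":0},{"tx":0,"ty":0,"tz":0,"ax":0,"ay":0,"az":0,"jaw":0},{"tx":0,"ty":0,"tz":0,"ax":0,"ay":0,"az":0,"jaw":0},{"tx":0,"ty":0,"tz":0,"ax":0,"ay":0,"az":0,"jaw":0},{"tx":0,"ty":0,"tz":0,"ax":0,"ay":0,"az":0,"jaw":0},{"tx":0,"ty":0,"tz":0,"ax":0,"ay":0,"az":0,"jaw":0},{"tx":0,"ty":0,"tz":0,"ax":0,"ay":0,"az":0,"jaw":0},{"tx":0,"ty":0,"tz":0,"ax":0,"ay":0,"az":0,"jaw":0}]'
python3 -m inch '[{"tx":0,"ty":0,"tz":-2,"ax":0,"ay":0,"az":0,"jaw":0},{"tx":0,"ty":0,"tz":-4,"ax":0,"ay":0,"az":0,"jaw":0},{"tx":0,"ty":0,"tz":-4,"ax":0,"ay":0,"az":0,"jaw":0},{"tx":0,"ty":0,"tz":0,"ax":0,"ay":0,"az":0,"jaw":0},{"tx":0,"ty":0,"tz":0,"ax":0,"ay":0,"az":0,"jaw":0}]'
python3 -c "
from h import *
go(495.5,276.7,140,-77)"
```

```text
t: 25.22
ee_pos: [565.5, -115.3, 38.6]
orientation: [2.462, -1.952, -0.0]
ft_force: [0.2, -0.2, -0.3]
width: 25.7
t: 25.85
ee_pos: [565.1, -115.2, 138.8]
orientation: [2.462, -1.952, -0.0]
ft_force: [-0.1, 0.2, -1.1]
width: 25.6
tcp [ 565.1 -115.2  138.8] yaw -76.8 t 25.85 w 25.6 F [-0.1  0.2 -1.1] tilt -1.0000
shift cm now-axes [-39.74  -2.16  -0.12]  az 0.17 after-turn axes [-39.75  -2.04  -0.12]
```

```bash
python3 -m inch '[{"tx":-4.4,"ty":-0.24,"tz":0,"ax":0,"ay":0,"az":0,"jaw":0},{"tx":-4.4,"ty":-0.24,"tz":0,"ax":0,"ay":0,"az":0,"jaw":0},{"tx":-4.4,"ty":-0.24,"tz":0,"ax":0,"ay":0,"az":0,"jaw":0},{"tx":-4.4,"ty":-0.24,"tz":0,"ax":0,"ay":0,"az":0,"jaw":0},{"tx":-4.4,"ty":-0.24,"tz":0,"ax":0,"ay":0,"az":0,"jaw":0},{"tx":-4.4,"ty":-0.24,"tz":0,"ax":0,"ay":0,"az":0,"jaw":0},{"tx":-4.4,"ty":-0.24,"tz":0,"ax":0,"ay":0,"az":0,"jaw":0},{"tx":-4.4,"ty":-0.24,"tz":0,"ax":0,"ay":0,"az":0,"jaw":0},{"tx":-4.4,"ty":-0.24,"tz":0,"ax":0,"ay":0,"az":0,"jaw":0},{"tx":0,"ty":0,"tz":0,"ax":0,"ay":0,"az":0,"jaw":0},{"tx":0,"ty":0,"tz":0,"ax":0,"ay":0,"az":0,"jaw":0}]'
python3 -c "
from h import *
go(495.5,276.7,43.6,-77)"
```

```text
t: 27.22
ee_pos: [495.4, 274.5, 137.4]
orientation: [2.46, -1.95, -0.001]
ft_force: [-0.0, 0.4, -0.4]
width: 25.3
tcp [495.4 274.5 137.4] yaw -76.8 t 27.23 w 25.3 F [-0.   0.4 -0.4] tilt -1.0000
shift cm now-axes [-0.22 -0.09  9.38]  az 0.21 after-turn axes [-0.21 -0.06  9.38]
```

```bash
python3 -m inch '[{"tx":-0.1,"ty":0,"tz":4,"ax":0,"ay":0,"az":0,"jaw":0},{"tx":0,"ty":0,"tz":3,"ax":0,"ay":0,"az":0,"jaw":0},{"tx":0,"ty":0,"tz":1.8,"ax":0,"ay":0,"az":0,"jaw":0},{"tx":0,"ty":0,"tz":0.3,"ax":0,"ay":0,"az":0,"jaw":0},{"tx":0,"ty":0,"tz":0.2,"ax":0,"ay":0,"az":0,"jaw":0},{"tx":0,"ty":0,"tz":0.1,"ax":0,"ay":0,"az":0,"jaw":0},{"tx":0,"ty":0,"tz":0,"ax":0,"ay":0,"az":0,"jaw":0}]'
python3 -m inch '[{"tx":0,"ty":0,"tz":0.1,"ax":0,"ay":0,"az":0,"jaw":0},{"tx":0,"ty":0,"tz":0,"ax":0,"ay":0,"az":0,"jaw":0}]'
```

```text
t: 28.1
ee_pos: [496.5, 276.4, 45.4]
orientation: [-2.461, 1.951, -0.001]
ft_force: [0.6, 0.3, -0.9]
width: 26.1
t: 28.35
ee_pos: [496.1, 276.3, 43.8]
orientation: [-2.462, 1.952, -0.0]
ft_force: [-0.4, 0.3, -1.7]
width: 25.5
```

```bash
python3 -m inch '[{"tx":0,"ty":0,"tz":0.1,"ax":0,"ay":0,"az":0,"jaw":0},{"tx":0,"ty":0,"tz":0,"ax":0,"ay":0,"az":0,"jaw":0}]'
```

```text
t: 28.6
ee_pos: [496.2, 276.3, 43.6]
orientation: [-2.461, 1.952, -0.0]
ft_force: [-1.4, -1.7, 7.9]
width: 25.7
```

Contact. Release, rise, then head for the zinc collar.

```bash
python3 -m inch '[{"tx":0,"ty":0,"tz":-0.05,"ax":0,"ay":0,"az":0,"jaw":0},{"tx":0,"ty":0,"tz":0,"ax":0,"ay":0,"az":0,"jaw":1},{"tx":0,"ty":0,"tz":0,"ax":0,"ay":0,"az":0,"jaw":1},{"tx":0,"ty":0,"tz":0,"ax":0,"ay":0,"az":0,"jaw":1},{"tx":0,"ty":0,"tz":0,"ax":0,"ay":0,"az":0,"jaw":1},{"tx":0,"ty":0,"tz":0,"ax":0,"ay":0,"az":0,"jaw":1},{"tx":0,"ty":0,"tz":-3,"ax":0,"ay":0,"az":0,"jaw":1},{"tx":0,"ty":0,"tz":-4,"ax":0,"ay":0,"az":0,"jaw":1},{"tx":0,"ty":0,"tz":-2.6,"ax":0,"ay":0,"az":0,"jaw":1},{"tx":0,"ty":0,"tz":0,"ax":0,"ay":0,"az":0,"jaw":1}]'
python3 -c "
from h import *
go(669,-109.8,140,-77)"
```

```text
t: 29.85
ee_pos: [497.4, 276.9, 141.1]
orientation: [-2.458, 1.949, -0.003]
ft_force: [-0.6, 0.5, -0.8]
width: 88.1
tcp [497.4 276.9 141.1] yaw -76.8 t 29.85 w 88.1 F [-0.6  0.5 -0.8] tilt -1.0000
shift cm now-axes [41.56 -7.9   0.1 ]  az 0.17 after-turn axes [41.54 -8.02  0.11]
```

```bash
python3 -m inch '[{"tx":4.15,"ty":-0.8,"tz":0,"ax":0,"ay":0,"az":0,"jaw":1},{"tx":4.15,"ty":-0.8,"tz":0,"ax":0,"ay":0,"az":0,"jaw":1},{"tx":4.15,"ty":-0.8,"tz":0,"ax":0,"ay":0,"az":0,"jaw":1},{"tx":4.15,"ty":-0.8,"tz":0,"ax":0,"ay":0,"az":0,"jaw":1},{"tx":4.15,"ty":-0.8,"tz":0,"ax":0,"ay":0,"az":0,"jaw":1},{"tx":4.15,"ty":-0.8,"tz":0,"ax":0,"ay":0,"az":0,"jaw":1},{"tx":4.15,"ty":-0.8,"tz":0,"ax":0,"ay":0,"az":0,"jaw":1},{"tx":4.15,"ty":-0.8,"tz":0,"ax":0,"ay":0,"az":0,"jaw":1},{"tx":4.15,"ty":-0.8,"tz":0,"ax":0,"ay":0,"az":0,"jaw":1},{"tx":4.15,"ty":-0.8,"tz":0,"ax":0,"ay":0,"az":0,"jaw":1},{"tx":0,"ty":0,"tz":0,"ax":0,"ay":0,"az":0,"jaw":1},{"tx":0,"ty":0,"tz":0,"ax":0,"ay":0,"az":0,"jaw":1}]'
python3 -m inch '[{"tx":0,"ty":0,"tz":4,"ax":0,"ay":0,"az":0,"jaw":1},{"tx":0,"ty":0,"tz":3,"ax":0,"ay":0,"az":0,"jaw":1},{"tx":0,"ty":0,"tz":0,"ax":0,"ay":0,"az":0,"jaw":1},{"tx":0,"ty":0,"tz":0,"ax":0,"ay":0,"az":0,"jaw":1}]'
python3 -c "
from h import *
go(669,-109.8,15,-77)"
```

```text
t: 31.35
ee_pos: [667.4, -109.2, 137.6]
orientation: [2.46, -1.952, -0.004]
ft_force: [0.2, 0.5, -0.2]
width: 87.6
t: 31.85
ee_pos: [668.9, -108.8, 70.0]
orientation: [-2.462, 1.95, -0.001]
ft_force: [-0.3, 0.1, 1.0]
width: 88.1
tcp [ 668.9 -108.8   70. ] yaw -76.8 t 31.85 w 88.1 F [-0.3  0.1  1. ] tilt -1.0000
shift cm now-axes [0.09 0.02 5.5 ]  az 0.23 after-turn axes [0.09 0.02 5.5 ]
```

```bash
python3 -m inch '[{"tx":0.1,"ty":0,"tz":3,"ax":0,"ay":0,"az":0,"jaw":1},{"tx":0,"ty":0,"tz":2.4,"ax":0,"ay":0,"az":0,"jaw":1},{"tx":0,"ty":0,"tz":0,"ax":0,"ay":0,"az":0,"jaw":1},{"tx":0,"ty":0,"tz":0,"ax":0,"ay":0,"az":0,"jaw":0},{"tx":0,"ty":0,"tz":0,"ax":0,"ay":0,"az":0,"jaw":0},{"tx":0,"ty":0,"tz":0,"ax":0,"ay":0,"az":0,"jaw":0},{"tx":0,"ty":0,"tz":0,"ax":0,"ay":0,"az":0,"jaw":0},{"tx":0,"ty":0,"tz":0,"ax":0,"ay":0,"az":0,"jaw":0},{"tx":0,"ty":0,"tz":0,"ax":0,"ay":0,"az":0,"jaw":0}]'
python3 -m inch '[{"tx":0,"ty":0,"tz":-2,"ax":0,"ay":0,"az":0,"jaw":0},{"tx":0,"ty":0,"tz":-4,"ax":0,"ay":0,"az":0,"jaw":0},{"tx":0,"ty":0,"tz":-4,"ax":0,"ay":0,"az":0,"jaw":0},{"tx":0,"ty":0,"tz":-1.5,"ax":0,"ay":0,"az":0,"jaw":0},{"tx":0,"ty":0,"tz":0,"ax":0,"ay":0,"az":0,"jaw":0},{"tx":0,"ty":0,"tz":0,"ax":0,"ay":0,"az":0,"jaw":0}]'
python3 -c "
from h import *
go(578,292.4,130,-77)"
```

```text
t: 32.98
ee_pos: [669.1, -110.7, 15.7]
orientation: [-2.461, 1.952, -0.001]
ft_force: [-1.6, -0.2, 6.2]
width: 51.9
t: 33.72
ee_pos: [667.7, -110.5, 128.6]
orientation: [2.461, -1.951, -0.003]
ft_force: [-0.6, 0.1, -1.0]
width: 52.0
tcp [ 667.7 -110.5  128.6] yaw -76.8 t 33.73 w 52.0 F [-0.6  0.1 -1. ] tilt -1.0000
shift cm now-axes [-41.27  -0.45  -0.1 ]  az 0.17 after-turn axes [-41.27  -0.32  -0.14]
```

```bash
python3 -m inch '[{"tx":-4.13,"ty":-0.03,"tz":0,"ax":0,"ay":0,"az":0,"jaw":0},{"tx":-4.13,"ty":-0.03,"tz":0,"ax":0,"ay":0,"az":0,"jaw":0},{"tx":-4.13,"ty":-0.03,"tz":0,"ax":0,"ay":0,"az":0,"jaw":0},{"tx":-4.13,"ty":-0.03,"tz":0,"ax":0,"ay":0,"az":0,"jaw":0},{"tx":-4.13,"ty":-0.03,"tz":0,"ax":0,"ay":0,"az":0,"jaw":0},{"tx":-4.13,"ty":-0.03,"tz":0,"ax":0,"ay":0,"az":0,"jaw":0},{"tx":-4.13,"ty":-0.03,"tz":0,"ax":0,"ay":0,"az":0,"jaw":0},{"tx":-4.13,"ty":-0.03,"tz":0,"ax":0,"ay":0,"az":0,"jaw":0},{"tx":-4.13,"ty":-0.03,"tz":0,"ax":0,"ay":0,"az":0,"jaw":0},{"tx":-4.13,"ty":-0.03,"tz":0,"ax":0,"ay":0,"az":0,"jaw":0},{"tx":0,"ty":0,"tz":0,"ax":0,"ay":0,"az":0,"jaw":0},{"tx":0,"ty":0,"tz":0,"ax":0,"ay":0,"az":0,"jaw":0}]'
python3 -c "
from h import *
go(578,292.4,20.5,-77)
im,d=viewer.get_image('side');cv2.imwrite('pics/s2.png',cv2.resize(im[60:260,120:380,::-1],None,fx=3,fy=3))"
```

```text
t: 35.22
ee_pos: [576.8, 291.4, 128.7]
orientation: [2.46, -1.95, -0.001]
ft_force: [0.6, 0.3, -1.3]
width: 52.3
tcp [576.8 291.4 128.7] yaw -76.8 t 35.23 w 52.3 F [ 0.6  0.3 -1.3] tilt -1.0000
shift cm now-axes [-0.08 -0.16 10.82]  az 0.2 after-turn axes [-0.07 -0.14 10.82]
```

View pics/s2.png

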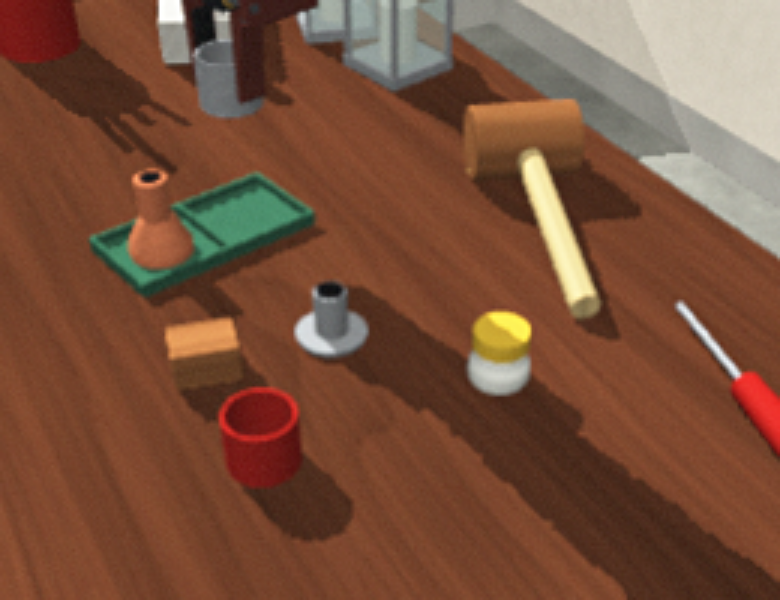

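The round roof stands in the near green compartment (160,225), and the zinc collar is held above the far one. The spares haven't moved. I'll lower the collar.

```bash
python3 -m inch '[{"tx":-0.1,"ty":-0.1,"tz":4,"ax":0,"ay":0,"az":0,"jaw":0},{"tx":0,"ty":0,"tz":4,"ax":0,"ay":0,"az":0,"jaw":0},{"tx":0,"ty":0,"tz":2,"ax":0,"ay":0,"az":0,"jaw":0},{"tx":0,"ty":0,"tz":0.4,"ax":0,"ay":0,"az":0,"jaw":0},{"tx":0,"ty":0,"tz":0.2,"ax":0,"ay":0,"az":0,"jaw":0},{"tx":0,"ty":0,"tz":0.1,"ax":0,"ay":0,"az":0,"jaw":0},{"tx":0,"ty":0,"tz":0,"ax":0,"ay":0,"az":0,"jaw":0}]'
python3 -m inch '[{"tx":0,"ty":0,"tz":0.1,"ax":0,"ay":0,"az":0,"jaw":0},{"tx":0,"ty":0,"tz":0,"ax":0,"ay":0,"az":0,"jaw":0}]'
```

```text
t: 36.15
ee_pos: [578.9, 293.7, 24.2]
orientation: [-2.461, 1.951, -0.001]
ft_force: [-0.2, 0.6, -0.9]
width: 51.8
t: 36.4
ee_pos: [578.4, 293.4, 22.4]
orientation: [-2.461, 1.952, -0.0]
ft_force: [0.8, -0.2, -1.6]
width: 51.8
```

```bash
python3 -m inch '[{"tx":0,"ty":0,"tz":0.1,"ax":0,"ay":0,"az":0,"jaw":0},{"tx":0,"ty":0,"tz":0.05,"ax":0,"ay":0,"az":0,"jaw":0},{"tx":0,"ty":0,"tz":0,"ax":0,"ay":0,"az":0,"jaw":0}]';python3 -m inch '[{"tx":0,"ty":0,"tz":0.1,"ax":0,"ay":0,"az":0,"jaw":0},{"tx":0,"ty":0,"tz":0,"ax":0,"ay":0,"az":0,"jaw":0}]'
```

```text
t: 36.78
ee_pos: [578.3, 293.4, 20.7]
orientation: [2.461, -1.952, -0.0]
ft_force: [-0.1, -0.5, -0.4]
width: 51.8
t: 37.02
ee_pos: [578.3, 293.4, 20.6]
orientation: [2.461, -1.952, -0.0]
ft_force: [-3.0, -1.4, 8.9]
width: 51.5
```

Contact. I'll release it, rise and back the arm away from the view of the trays.

```bash
python3 -m inch '[{"tx":0,"ty":0,"tz":-0.05,"ax":0,"ay":0,"az":0,"jaw":0},{"tx":0,"ty":0,"tz":0,"ax":0,"ay":0,"az":0,"jaw":1},{"tx":0,"ty":0,"tz":0,"ax":0,"ay":0,"az":0,"jaw":1},{"tx":0,"ty":0,"tz":0,"ax":0,"ay":0,"az":0,"jaw":1},{"tx":0,"ty":0,"tz":0,"ax":0,"ay":0,"az":0,"jaw":1},{"tx":0,"ty":0,"tz":0,"ax":0,"ay":0,"az":0,"jaw":1},{"tx":0,"ty":0,"tz":-3,"ax":0,"ay":0,"az":0,"jaw":1},{"tx":0,"ty":0,"tz":-5,"ax":0,"ay":0,"az":0,"jaw":1},{"tx":0,"ty":0,"tz":-5,"ax":0,"ay":0,"az":0,"jaw":1},{"tx":0,"ty":0,"tz":-5,"ax":0,"ay":0,"az":0,"jaw":1}]'
python3 -m inch '[{"tx":-5,"ty":3,"tz":0,"ax":0,"ay":0,"az":0,"jaw":1},{"tx":-5,"ty":3,"tz":0,"ax":0,"ay":0,"az":0,"jaw":1},{"tx":-5,"ty":3,"tz":0,"ax":0,"ay":0,"az":0,"jaw":1},{"tx":-5,"ty":3,"tz":0,"ax":0,"ay":0,"az":0,"jaw":1},{"tx":-5,"ty":3,"tz":0,"ax":0,"ay":0,"az":0,"jaw":1},{"tx":0,"ty":0,"tz":0,"ax":0,"ay":0,"az":0,"jaw":1},{"tx":0,"ty":0,"tz":0,"ax":0,"ay":0,"az":0,"jaw":1}]'
python3 - <<'E'
from h import *
save('top','end.png')
E
python3 m.py
```

```text
t: 38.28
ee_pos: [578.1, 293.3, 201.7]
orientation: [2.461, -1.952, -0.0]
ft_force: [0.3, 0.6, -1.0]
width: 87.8
t: 39.15
ee_pos: [375.3, 502.4, 200.1]
orientation: [2.462, -1.951, 0.001]
ft_force: [-0.8, 0.2, -0.4]
width: 87.5
tray_blue 0.85 [394.4 241.6] zt 13.7 rect [ 504.2 -318.8] [254.7  97.1] 12.4 circ [ 503.4 -314.7] 131.9 2983
tray_green 0.93 [122.9 200.2] zt 14.0 rect [536.6 284.9] [172.2  88.8] 11.0 circ [536.  284.4] 93.5 2047
roof_square 0.85 [388.  195.5] zt 76.1 rect [ 583.6 -295.8] [25.8 25.8] 5.5 circ [ 585. -295.] 16.1 139
roof_round 0.65 [121.6 218.6] zt 76.1 rect [495.2 275.8] [25.2 24.4] 51.7 circ [495.3 276.3] 13.4 124
collar_copper 0.78 [402.3 224.5] zt 49.3 rect [ 505.8 -312.9] [50.1 50.7] 46.6 circ [ 506.2 -313.1] 26.1 128
collar_copper 0.68 [239.3 229.6] zt 44.8 rect [470.9   6.9] [50.2 46.8] 8.7 circ [470.7   9.1] 25.7 98
collar_zinc 0.68 [108.4 178.1] zt 49.7 rect [578. 293.] [50.6 46. ] 64.5 circ [578.8 293.5] 26.2 58
candle_brass 0.71 [399.4 267. ] zt 49.5 rect [ 421.2 -332. ] [22.7 24.7] 2.8 circ [ 422.1 -331.3] 13.0 115
collar_red 0.58 [242.9 225.8] zt 44.7 rect [472.6   6.3] [50.9 39.5] 31.7 circ [470.9   8.9] 25.6 55
candle_zinc 0.59 [197.4 190.1] zt 44.9 rect [571.7 108.7] [23.7 23.6] 5.9 circ [572.1 108.9] 12.9 109
```

View pics/end.png

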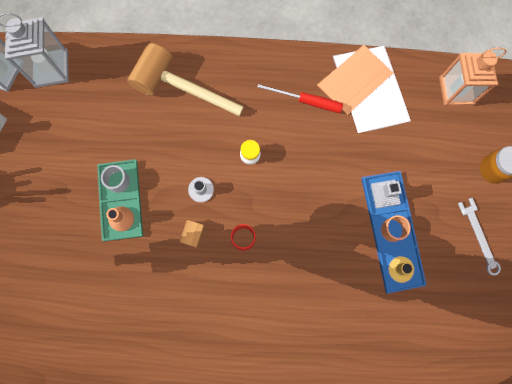

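All five parts are in their compartments. Their tops measure 5 mm higher than on the bench, so they sit flat on the tray floors, and the spares haven't moved. I'll hand it in.

```bash
python3 -c "
from h import *
print(ctrl.close_job())"
```

```text
the job is handed in; nothing more can be done
None
```

Both lantern kits are made up and the job is handed in, at about 40 s on the robot's clock. The handover gives no verdict.

- **Blue tray:** the square galvanised roof is in the far compartment, the copper collar in the middle one and the brass candle cup in the near one.
- **Green tray:** the round copper roof is in the near compartment and the galvanised collar in the far one.
- **Setting down:** each part was lowered in 1 mm steps until the wrist force showed contact (about 4–14 N), then released.

**Last checks:**
- **Height:** the tops of the five kit parts measured about 76 mm (roofs) and 49–50 mm (collars and cup). That is 5 mm higher than on the bench, so they stand on the tray floors.
- **Position:** all five are within about 3 mm of their compartment centres.
- **Spares:** the red collar and galvanised candle cup read within 1 mm of where they began.
- **Robot:** the gripper was open and clear of everything.

**Disagreements:** the detector also reported the red collar as a second, lower-scoring copper collar in the final check; the picture shows it is the red one. The square roof's angle read 5.5° instead of the expected 13°, which I put down to noise because it looks square in its compartment.

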